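Coupons out of the sprung clips and up to the flip stop

ROBOT

A 6-joint arm with a two-finger parallel gripper is mounted at the origin on the work surface. World frame = base frame: x ahead of the robot, y to its left, z up, the work surface at z = 0. Lengths are in m, angles in rad, forces in N, time in s.
With the tool pointing down it reaches from about 0.25 to 0.8 m from the base axis. Payload 8.5 kg.
Tool frame: the origin (TCP) lies at the very end of the fingers, on their centre line; the grasp point (between the pads) lies 19 mm behind it (grip_point_offset is the distance from the TCP to the grasp point, in m); z points along the fingers, y is the line along which they close (so a half turn about z gives the same grasp; the last joint's range is limited). The gripper opens to 85 mm and grips with 20 to 120 N. Pads are 22 mm wide; open, the fingers measure 114 mm over their backs; the gripper's body (76 mm by 85 mm) begins 54 mm behind the grasp point. The pads swing forward as they close: fully open they stand 13 mm farther back than shut.
Start: joints at [1.228, 0.238, -0.013, 1.319, 0, 1.571], TCP at [0.176, 0.494, 0.231] pointing down, gripper open.
Joint ranges: [-2.66, 2.66], [-1.03, 1.9], [-1.14, 1.46], [-1.82, 2.27], [-1.45, 1.34], [-3.14, 3.14]. Speed limits (rad/s): [2.22, 2.22, 2.79, 3.14, 3.14, 3.14].

INTERFACE

Orientations are given as a rotation vector (axis times angle).
In Python, from rig import get_obs, read_camera, camera_params, close_job, grip_point_offset gives the robot as it stands.
- The arm moves only by the tool move_arm, never from a script. Its argument "motion" is a list that holds one entry, the list of rows, each a list of 4 numbers: the shift along the tool's x, y, z normalised to -1 to 1, where 1 is 6 cm, then the turn about the tool's z normalised to -1 to 1, where 1 is 0.1 rad. A call has 1 to 20 rows; each row shifts and turns the commanded pose from where the row before left it, along the tool's axes as they then stand; what a row does not reach is not made up. A row lasts 1/8 s, in which the tool goes at most 62.5 mm and 10.7 degrees, less where a joint would pass 70% of its speed; a pose out of reach is approached as far as the arm can. A call with a number of a shift or a turn outside -1 to 1 is refused whole. A call with a gripper value outside its range is refused whole. "hand" is the opening, from 0 (shut) to 1 (fully open), set as the call begins (left out, the last holds). The fingers move at their own pace and stop on an object; "force" is the grip in N (left out, the last holds). Time passes only in rows, so rows that do not move let the fingers close. It gives the time, the measured TCP pose, the force, the opening and the grip force at its end, in the units of the state.
- get_obs(): the state, without advancing time (a new reading comes with each control period).
- read_camera(name): name is "side" or "top"; returns the picture (480x640x3 uint8, blue, green, red); there is no depth.
- camera_params(name): a dict with "vfov" (degrees; the focal length in pixels is half the picture's height over the tangent of half this angle, whatever the lens; pixels are square), "cx", "cy" (the principal point, pixels), "dist" ([k1, k2, p1, p2, k3] as OpenCV has them; the pictures are not rectified), "world_from_camera" (4x4, takes a point from camera to world coordinates). Camera axes: x right, y up, looking along -z (the intrinsics and any distortion apply to the point x, -y, -z); pixel columns grow to the right and rows downward; lengths in m; the calibration is good to about 2 mm. A picture is of the moment at which its call begins. camera_params takes no time and is no camera call.
- close_job(): hands the job in; it is judged then, once.
The state is a dict: "clock": time; "joint_positions": joint angles; "joint_velocities": joint speeds; "joint_efforts": joint torques, N m; "eef_pos": TCP position; "eef_rot": TCP orientation; "contact_force": force on the tool from outside, world axes, zero at the start; "ft_torque": the same for the moment, N m; "opening": finger opening in m; "gripper_force": force on a finger pad.
Only numpy, scipy, OpenCV 4.12 (cv2) and the standard library are available. Lean on these libraries where they do the work, as an engineer would, in place of code of your own. Each camera call takes 0.05 s, during which the arm holds its last target. There are 200 camera calls.

TASK

Pull the long and the middle-sized coupon carrier out of the sprung clip strip one at a time, leaving the shortest clipped in, and lay both flat on the green mat and let go of them. When both lie there, flip the stop flag fully down across the test lane; then take the long one up again by its two long edges, lay it flat in the lane between the guides and slide it, without shoving hard, until its end is flush against the flag. Leave it there and the middle-sized one flat on the mat, and do not disturb the other things on the bench.

Things in the scene. Friction and masses are not known exactly. Their poses are not given: they have to be found in the camera images.
- coupon_long: coupon carrier: aluminium bar with dark faces and copper tracks, 180 mm long x 54 high x 14 thick. Origin at its centre; own x along its length, y through its thickness, z from foot (-27 mm) to plain top edge (+27 mm). Starts upright in a slot, top edge 64 mm above the bench; its top 35 mm are free to be pinched across the thickness at mid-length. Set down upright it stands, but a few degrees of lean tip it over. 0.12 to 0.24 kg
- coupon_mid: coupon carrier: aluminium bar with dark faces and copper tracks, 150 mm long x 54 high x 14 thick. Origin at its centre; own x along its length, y through its thickness, z from foot (-27 mm) to plain top edge (+27 mm). Starts and behaves like the long one. 0.10 to 0.20 kg
- coupon_short: coupon carrier: aluminium bar with dark faces and copper tracks, 120 mm long x 54 high x 14 thick. Origin at its centre; own x along its length, y through its thickness, z from foot (-27 mm) to plain top edge (+27 mm). Like the others; it stays in its slot. On all three the foot is a rounded bead 14 mm wide, 7 mm high (flat below over the middle 7 mm), with a groove 3.5 mm deep and 9 mm high above it in both faces
- strip: clip strip, fixed to the bench: grey plate 200 mm (own x) x 215 mm (own y) x 10 mm, origin at the centre of its underside. Slots at own y = -66, 0, +66 mm; each holds a carrier standing along own x, centred at own x = 0. Which carrier is in which slot varies; strip and fixture may change sides
- slot (a point): top of the strip's plate at its middle slot, 10 mm above the bench. In each slot two sprung rollers, one each side, catch in the grooves above the bead; their housings reach 26 mm above the bench. A carrier comes straight up against about 15 to 20 N, all within the first 10 mm, then is free
- mat: green mat fixed to the bench, 290 mm (own x) x 250 mm (own y) x 2 mm, origin at the centre of its underside. Carriers are laid within it
- fixture: test fixture, fixed: grey plate, own x -140 to +120 mm, 128 mm wide (own y), 14 mm high, origin on its underside. The lane is its top, along own x at own y = 0; a flat carrier slides in it to +x. Steel guides 8 mm high, 61 mm apart, flank it: rear pair own x -105 to -65 mm, front pair +30 to +82 mm; between the pairs the sides are open for fingers
- stop_face (a point): point on the lane's floor, 14 mm above the bench, on its centre line, in the plane of the face of the lowered flag that the carrier comes to rest against; axes as the fixture's. The long carrier, home, has its centre 90 mm before this point (-x) and 7 mm above it
- flag (a joint): stop flag: steel blade 10 mm thick (along the fixture's x), 20 mm wide, hinged along the fixture's x beside the lane's +y edge. 0 = upright, negative = leaning away from the lane, 1.57 rad = fully down across the lane, on its stop, top 36 mm above the bench. Friction (0.06 N m) holds it wherever left; push it over from its outer (+y) side, then down from above
- flag_tip (a point): middle of the free end of the stop flag, 82.5 mm from the hinge; 108 mm above the bench when upright
- flag_hinge (a point): point on the flag's hinge line in the middle of the blade's thickness, 26 mm above the bench, 48 mm to the +y side of the lane's centre line
- driver: bystander: 150 mm screwdriver lying across the far end of the mat; leave alone
- mouse: bystander: computer mouse; leave alone
- phone: bystander: phone lying flat; leave alone
- dropper: bystander: small amber bottle, 85 mm high; leave alone
- wash: bystander: white bottle, 170 mm high; leave alone
- cal_load: bystander: small turned brass piece, 32 mm high and across, standing on the mat at the middle of its edge nearest the robot; leave alone
Things that resemble listed ones, but are neither listed nor needed, are in the scene too. Leave any pink look-alike of the coupon_mid alone.

How it is judged:
By the outcome, as a careful person would: the job done as asked, in the order asked, and still so for the second after the job is handed in, with the robot touching nothing.
It also fails if it takes over 72 s, if anything falls off the work surface, if the arm or the gripper's body presses on something with over 40 N, if the wrist force passes 120 N, or if a joint passes its speed limit or range.

## Working session

There is one attempt and no reset: what is moved stays moved. The work goes in short steps, Python scripts to look and compute and a tool call to move; the robot and the scene stay as the last step left them, time stands still between calls to the robot, and variables do not carry over. Pictures are saved under pics/ and viewed, at most 10 in all, crops included, and the job is handed in when it is done.

Besides the shell and the picture viewer there is one more tool, called as name([rows], argument=value, ...), one row to a line, values as JSON. move_arm: Moves the arm, as the interface text tells. Its arguments: {"type":"object","properties":{"motion":{"type":"array"},"hand":{"type":"number"},"force":{"type":"number"}},"required":["motion"]}

```bash
mkdir -p pics; ls
python3 - <<'E'
from rig import *
import cv2,numpy as np
for n in("top","side"):
    cv2.imwrite(f"pics/{n}0.png",read_camera(n)); p=camera_params(n); print(n,p)
o=get_obs();print(o["eef_pos"],o["eef_rot"],o["opening"],o["clock"],grip_point_offset)
E
```

```text
pics
top {'vfov': 44.91595655529074, 'cx': 327.32015415420915, 'cy': 237.38016401685746, 'dist': array([0.02462543, 0.        , 0.        , 0.        , 0.        ]), 'world_from_camera': array([[ 0.02921033,  0.98793518, -0.15208826,  0.27693492],
       [-0.99944757,  0.03127965,  0.01123077,  0.13175178],
       [ 0.01585254,  0.15167619,  0.98830311,  1.47277482],
       [ 0.        ,  0.        ,  0.        ,  1.        ]])}
side {'vfov': 42.123582868036706, 'cx': 328.8706736785148, 'cy': 238.69788424224984, 'dist': array([-0.12929559,  0.        ,  0.        ,  0.        ,  0.        ]), 'world_from_camera': array([[-0.97390525,  0.15732823, -0.16357383,  0.19250886],
       [-0.22671924, -0.64158076,  0.73278408,  1.53119478],
       [ 0.0103418 ,  0.7507476 ,  0.66050821,  1.3739957 ],
       [ 0.        ,  0.        ,  0.        ,  1.        ]])}
[0.17633765 0.4941059  0.23076446] [-5.35782461e-01 -3.09531815e+00  1.94505403e-03] 0.08498106387003186 0.1 0.0187
```

View pics/top0.png

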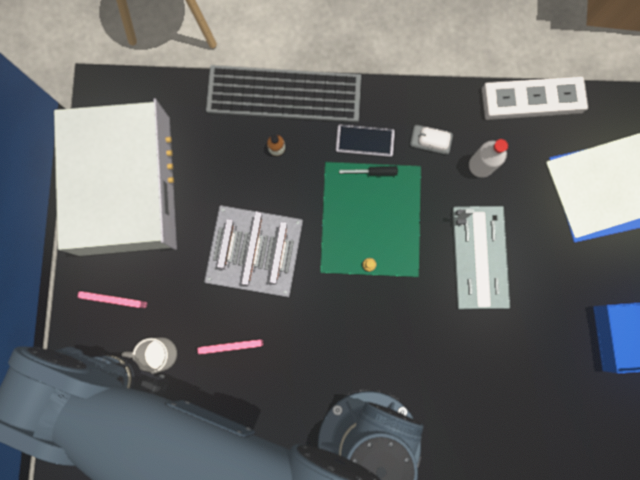

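View pics/side0.png

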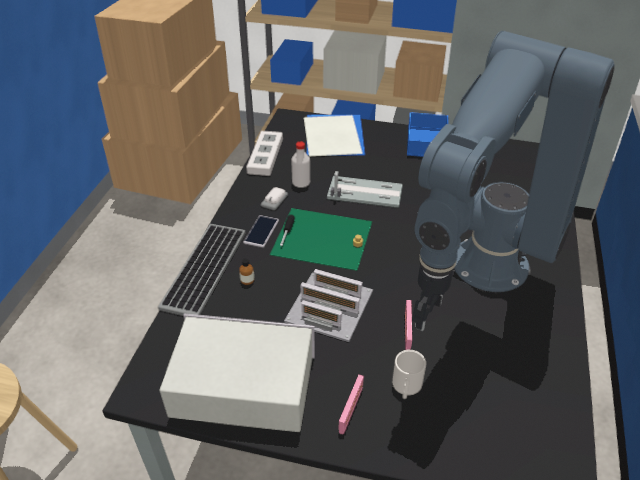

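The top view shows the strip at (253,250), holding the short carrier at (226,245), the long at (252,248) and the mid at (279,252). The mat is at (371,219), the brass piece at (370,265) and the driver at (370,171). The fixture is at (481,257), with its flag hinge near (460,217). The pink bars at (112,299) and (230,347) are look-alikes. Next I'll take an enlarged crop to confirm.

```bash
cat > h.py <<'E'
from rig import *
import cv2,numpy as np
from scipy.spatial.transform import Rotation as R
def K(p):
    f=240/np.tan(np.radians(p["vfov"])/2); return np.array([[f,0,p["cx"]],[0,f,p["cy"]],[0,0,1]])
def p2w(n,px,z):
    p=camera_params(n); T=p["world_from_camera"]
    u=cv2.undistortPoints(np.array(px,float).reshape(-1,1,2),K(p),p["dist"]).reshape(-1,2)
    d=np.c_[u[:,0],-u[:,1],-np.ones(len(u))]@T[:3,:3].T; c=T[:3,3]
    return c+d*((np.atleast_1d(z)-c[2])/d[:,2])[:,None]
def w2p(n,P):
    p=camera_params(n);T=np.linalg.inv(p["world_from_camera"]);q=np.atleast_2d(P)@T[:3,:3].T+T[:3,3]
    q=q*[1,-1,-1]
    return cv2.projectPoints(q,np.zeros(3),np.zeros(3),K(p),p["dist"])[0].reshape(-1,2)
E
python3 - <<'E'
from h import *
a=cv2.imread("pics/top0.png")
c=np.hstack([a[195:320,200:310],a[195:320,440:520]])
cv2.imwrite("pics/crop1.png",cv2.resize(c,None,fx=4,fy=4,interpolation=cv2.INTER_CUBIC))
b=cv2.imread("pics/side0.png")
c=np.hstack([b[260:345,280:380],b[150:235,320:410]])
cv2.imwrite("pics/crop2.png",cv2.resize(c,None,fx=4,fy=4,interpolation=cv2.INTER_CUBIC))
E
```

```text
(no output)
```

View pics/crop1.png

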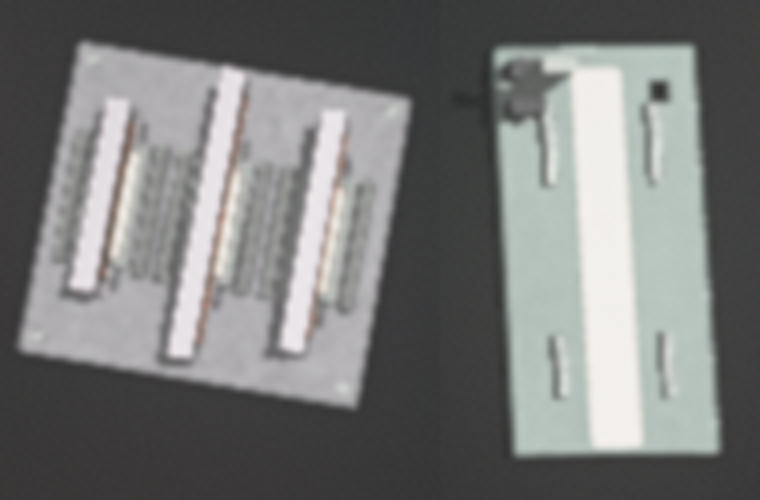

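View pics/crop2.png

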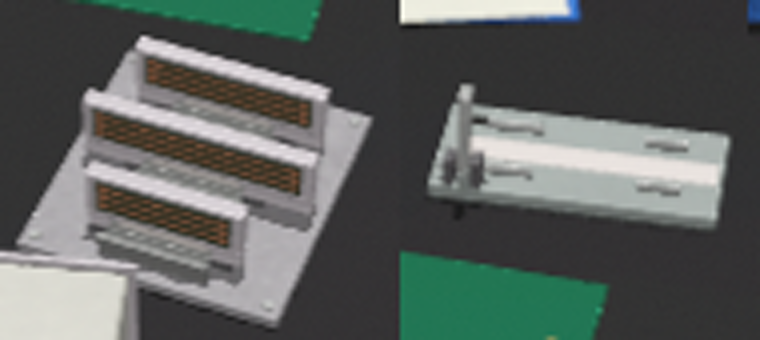

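The crops confirm the lengths: the top-edge pixel lengths of 197, 297 and 249 (left, middle, right) match 120:180:150 mm. So the long carrier is in the middle slot and the mid in the right slot, nearest the mat. The flag stands upright at the far-left corner of the fixture.

Run:
```python
from h import *
np.set_printoptions(precision=4,suppress=True)
c=lambda x,y:(x/4+200 if x<440 else x/4+330, y/4+195)
for n,a,b in(("short",(116,98),(83,293)),("long",(232,67),(179,360)),("mid",(334,110),(291,355))):
    w=p2w("top",[c(*a),c(*b)],.064); d=w[0]-w[1]
    print(n,w.mean(0),np.linalg.norm(d),np.degrees(np.arctan2(d[1],d[0])))
w=p2w("top",[c(82,42),c(411,99),c(356,408),c(19,352)],.010);print("strip",w.mean(0),w)
f=p2w("top",[c(494,46),c(694,46),c(720,455),c(515,456)],.014);print("fix",f)
ax=(f[0]+f[1]-f[2]-f[3])/2; L=np.linalg.norm(ax);ax/=L; th=np.arctan2(ax[1],ax[0]); o=f.mean(0)+ax*.01
print("fix origin",o,L,np.degrees(th),np.linalg.norm(f[0]-f[1]),np.linalg.norm(f[2]-f[3]))
m=p2w("top",[(325,163),(421,166),(420,276),(321,273)],.002);print("mat",m,m.mean(0))
print("brass",p2w("top",[(370,265)],.025),"driver",p2w("top",[(342,171),(396,171)],.01))
# flag from side view
s=lambda x,y:((x-400)/4+320,y/4+150)
print("flag tip side",p2w("side",[s(466,88)],.108))
print("bottle",p2w("top",[(500,146)],.17))
```

```text
short [0.4702 0.3653 0.064 ] 0.12144808872826046 -6.298092883630527
long [0.4616 0.3002 0.064 ] 0.1827481099590608 -7.352045180463991
mid [0.4517 0.2346 0.064 ] 0.15262062604200222 -7.468596415812523
strip [0.4615 0.299  0.01  ] [[0.5759 0.391  0.01  ]
 [0.5457 0.1793 0.01  ]
 [0.3479 0.2067 0.01  ]
 [0.3766 0.419  0.01  ]]
fix [[ 0.5919 -0.2065  0.014 ]
 [ 0.596  -0.335   0.014 ]
 [ 0.3354 -0.3467  0.014 ]
 [ 0.3308 -0.2186  0.014 ]]
fix origin [ 0.4735 -0.2763  0.014 ] 0.26114356595111154 2.606279226502107 0.12859510440060662 0.12828096474531964
mat [[ 0.6996  0.1268  0.002 ]
 [ 0.6999 -0.1245  0.002 ]
 [ 0.4115 -0.1233  0.002 ]
 [ 0.4113  0.1284  0.002 ]] [0.5556 0.0019 0.002 ]
brass [[0.4331 0.0063 0.025 ]] driver [[ 0.6774  0.0821  0.01  ]
 [ 0.6821 -0.0581  0.01  ]]
flag tip side [[ 0.5603 -0.2247  0.108 ]]
bottle [[ 0.7056 -0.2792  0.17  ]]
```

```bash
cat >> h.py <<'E'
def go(x,y,z,yaw=None):
    "units to reach a world TCP point; yaw = world angle (deg) of tool y. Turn first, then shift in turned axes"
    o=get_obs(); M=R.from_rotvec(o["eef_rot"]).as_matrix(); a=np.degrees(np.arctan2(M[1,1],M[0,1]))
    t=0
    if yaw is not None: t=-np.radians((yaw-a+90)%180-90); M=M@R.from_euler("z",t).as_matrix()
    d=M.T@(np.array([x,y,z])-o["eef_pos"])/.06
    print("yaw now %.1f turn %.2f shift"%(a,t/.1),d.round(3),"tilt",M[:,2].round(4),"clk %.2f"%o["clock"],"q6 %.2f"%o["joint_positions"][5])
E
python3 -c "
from h import *
go(.4615,.2998,.13,82.6)"
```

```text
yaw now 70.4 turn -2.14 shift [-5.131 -2.597  1.681] tilt [-5.0e-04 -1.2e-03 -1.0e+00] clk 0.10 q6 1.57
```

move_arm([
  [[0,0,0,-0.71],[0,0,0,-0.71],[0,0,0,-0.72],[-0.7,-0.37,0,0],[-0.8,-0.4,0.1,0],[-0.8,-0.4,0.3,0],[-0.8,-0.4,0.4,0],[-0.8,-0.4,0.4,0],[-0.7,-0.4,0.3,0],[-0.53,-0.23,0.18,0],[0,0,0,0]],
], hand=0.47, force=90)

```text
clock: 1.48
eef_pos: [0.4627, 0.2984, 0.1291]
eef_rot: [-0.207, -3.133, 0.003]
contact_force: [-0.4, 0.6, 0.5]
opening: 0.0401
gripper_force: 0.0
```

Run:
```python
from h import *
go(.4615,.2998,.034,82.6)
print(get_obs()["opening"],get_obs()["eef_pos"])
a=read_camera("top")[170:320,170:370];b=read_camera("side")[220:370,260:460]
cv2.imwrite("pics/c3.png",cv2.resize(np.hstack([a,b]),None,fx=2,fy=2,interpolation=cv2.INTER_CUBIC))
```

```text
yaw now 82.4 turn -0.03 shift [0.02  0.023 1.584] tilt [-0.0018 -0.0015 -1.    ] clk 1.48 q6 0.71
0.04011251350812456 [0.46270863 0.29842416 0.12905101]
```

View pics/c3.png

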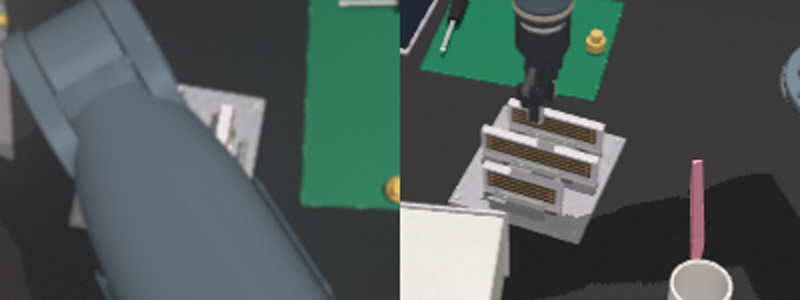

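The side view shows the fingers above the strip with a gap; the TCP is at about (326,277). The arm hides the strip in the top view, so I'll descend with the fingers ±20 mm either side of the long carrier.

move_arm([
  [[0.02,0.02,0.4,0],[0,0,0.5,0],[0,0,0.4,0],[0,0,0.28,0],[0,0,0,0]],
])

```text
clock: 2.2
eef_pos: [0.459, 0.3019, 0.0352]
eef_rot: [-0.2, -3.134, 0.002]
contact_force: [1.0, 0.3, -0.9]
opening: 0.0399
gripper_force: 0.0
```

move_arm([
  [[0,0,0,0],[0,0,0,0],[0,0,0,0],[0,0,0,0],[0,0,0,0]],
], hand=0, force=90)

```text
clock: 2.82
eef_pos: [0.4608, 0.3018, 0.037]
eef_rot: [0.202, 3.134, 0.002]
contact_force: [-2.2, -0.9, 6.8]
opening: 0.0123
gripper_force: 88.1
```

move_arm([
  [[0,0,-0.05,0],[0,0,-0.05,0],[0,0,-0.05,0],[0,0,-0.05,0],[0,0,-0.1,0],[0,0,-0.2,0],[0,0,-0.3,0],[0,0,-0.4,0],[0,0,-0.5,0],[0,0,-0.3,0],[0,0,0,0]],
])

```text
clock: 4.2
eef_pos: [0.4614, 0.3021, 0.1575]
eef_rot: [0.202, 3.133, 0.003]
contact_force: [-0.7, 0.5, -1.9]
opening: 0.0127
gripper_force: 89.3
```

Run:
```python
from h import *
go(.555,-.028,.13,90)
print(get_obs()["opening"])
a=read_camera("side")[170:370,220:480]
cv2.imwrite("pics/c4.png",cv2.resize(a,None,fx=3,fy=3,interpolation=cv2.INTER_CUBIC))
```

```text
yaw now 82.6 turn -1.29 shift [-1.559 -5.502  0.454] tilt [ 0.0027  0.0017 -1.    ] clk 4.20 q6 0.71
0.012735493669952311
```

View pics/c4.png

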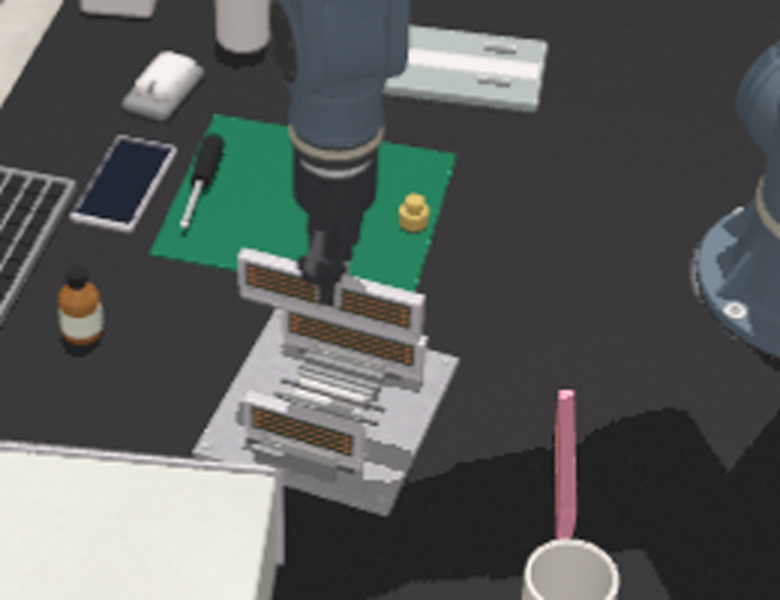

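The long carrier is out and held level at mid-length. The mid (behind it) and the short are still clipped in. Next I'll carry it to the mat.

move_arm([
  [[0,0,0,-0.64],[0,0,0,-0.65],[-0.1,-0.4,0,0],[-0.2,-0.8,0,0],[-0.3,-0.9,0,0],[-0.3,-0.9,0,0],[-0.3,-0.9,0.1,0],[-0.2,-0.9,0.1,0],[-0.16,-0.5,0.1,0],[0,-0.2,0.1,0],[0,0,0,0],[0,0,0,0]],
])

```text
clock: 5.75
eef_pos: [0.5539, -0.0274, 0.1316]
eef_rot: [0.002, -3.141, -0.0]
contact_force: [0.2, -0.2, -1.6]
opening: 0.0124
gripper_force: 89.3
```

```bash
python3 -c "
from h import *
go(.555,-.028,.030,90);print(get_obs()['contact_force'])"
```

```text
yaw now 90.1 turn 0.01 shift [-0.019 -0.01   1.694] tilt [-5.e-04  3.e-04 -1.e+00] clk 5.75 q6 -0.05
[ 0.23710788 -0.18790668 -1.60185642]
```

move_arm([
  [[0,0,0.4,0],[0,0,0.5,0],[0,0,0.4,0],[0,0,0.25,0],[0,0,0.1,0],[0,0,0.04,0],[0,0,0,0]],
])

```text
clock: 6.62
eef_pos: [0.5547, -0.0284, 0.0309]
eef_rot: [-0.001, 3.141, -0.0]
contact_force: [-0.1, -0.3, -1.6]
opening: 0.0123
gripper_force: 89.3
```

move_arm([
  [[0,0,0.025,0],[0,0,0.02,0],[0,0,0,0]],
])

```text
clock: 7.0
eef_pos: [0.5548, -0.0286, 0.029]
eef_rot: [-0.0, 3.14, -0.0]
contact_force: [-3.2, -1.3, 10.1]
opening: 0.0126
gripper_force: 91.2
```

move_arm([
  [[0,0,0,0],[0,0,0,0],[0,0,0,0],[0,0,-0.1,0],[0,0,-0.1,0],[0,0,0,0]],
], hand=0.47)

```text
clock: 7.75
eef_pos: [0.5548, -0.0285, 0.0403]
eef_rot: [-0.0, 3.14, -0.0]
contact_force: [0.4, -0.3, -0.1]
opening: 0.0401
gripper_force: 0.0
```

move_arm([
  [[0,-0.08,0,0],[0,-0.08,0,0],[0,-0.08,0,0],[0,-0.08,0,0],[0,-0.08,0,0],[0,-0.08,0,0],[0,-0.08,0,0],[0,-0.08,0,0],[0,0,0,0]],
])

```text
clock: 8.88
eef_pos: [0.5543, -0.0672, 0.0396]
eef_rot: [0.0, 3.142, -0.0]
contact_force: [0.1, -0.7, -0.4]
opening: 0.0399
gripper_force: 0.0
```

Run:
```python
from h import *
a=read_camera("side")[150:300,230:430]
cv2.imwrite("pics/c5.png",cv2.resize(a,None,fx=3,fy=3,interpolation=cv2.INTER_CUBIC))
```

```text
(no output)
```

View pics/c5.png

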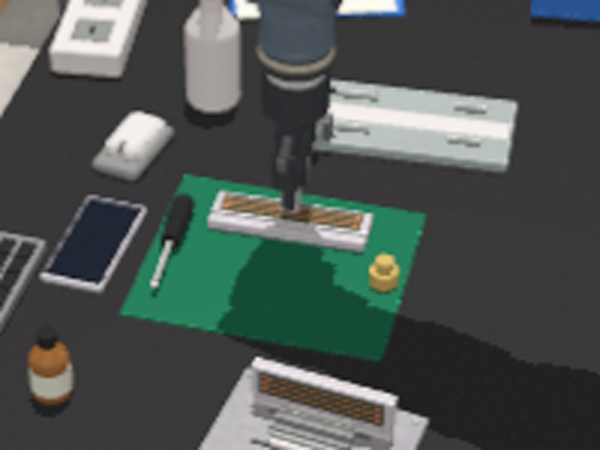

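The long carrier lies flat on the mat, at about (327,223) in the full side image, clear of the brass piece and driver. Next is the mid one.

move_arm([
  [[0,0,-0.5,0],[0,0,-0.8,0],[0,0,-0.6,0],[0,0,0,0]],
])

```text
clock: 9.43
eef_pos: [0.556, -0.0669, 0.1565]
eef_rot: [-0.001, 3.136, -0.001]
contact_force: [0.2, 0.2, -0.1]
opening: 0.0405
gripper_force: 0.0
```

```bash
python3 -c "
from h import *
go(.4525,.2345,.13,82.6)"
```

```text
yaw now 90.0 turn 1.30 shift [2.36  4.759 0.43 ] tilt [ 5.3e-03 -7.0e-04 -1.0e+00] clk 9.43 q6 -0.12
```

move_arm([
  [[0,0,0,0.65],[0,0,0,0.65],[0.2,0.4,0,0],[0.4,0.8,0,0],[0.4,0.8,0,0],[0.4,0.8,0,0],[0.4,0.8,0,0],[0.4,0.8,0.1,0],[0.16,0.36,0.2,0],[0,0,0.15,0],[0,0,0,0],[0,0,0,0]],
])

```text
clock: 10.92
eef_pos: [0.4512, 0.2338, 0.1266]
eef_rot: [-0.206, -3.135, 0.001]
contact_force: [0.2, -0.4, -0.7]
opening: 0.04
gripper_force: 0.0
```

```bash
python3 -c "
from h import *
go(.4525,.2345,.034,82.6)"
```

```text
yaw now 82.5 turn -0.02 shift [-0.021  0.016  1.543] tilt [-2.e-04 -4.e-04 -1.e+00] clk 10.93 q6 0.61
```

move_arm([
  [[-0.02,0.01,0.4,0],[0,0,0.5,0],[0,0,0.4,0],[0,0,0.25,0],[0,0,0,0],[0,0,0,0]],
])

```text
clock: 11.68
eef_pos: [0.4528, 0.2351, 0.0344]
eef_rot: [0.204, 3.134, 0.001]
contact_force: [-0.6, -0.2, -0.1]
opening: 0.04
gripper_force: 0.0
```

move_arm([
  [[0,0,0,0],[0,0,0,0],[0,0,0,0],[0,0,0,0],[0,0,0,0]],
], hand=0, force=90)

```text
clock: 12.3
eef_pos: [0.4527, 0.2354, 0.0346]
eef_rot: [0.204, 3.134, 0.001]
contact_force: [-1.2, -0.8, 5.5]
opening: 0.0126
gripper_force: 88.4
```

move_arm([
  [[0,0,-0.05,0],[0,0,-0.05,0],[0,0,-0.05,0],[0,0,-0.05,0],[0,0,-0.1,0],[0,0,-0.2,0],[0,0,-0.3,0],[0,0,-0.4,0],[0,0,-0.5,0],[0,0,-0.3,0],[0,0,0,0],[0,0,0,0]],
])

```text
clock: 13.8
eef_pos: [0.4516, 0.2349, 0.1531]
eef_rot: [-0.204, -3.134, 0.001]
contact_force: [0.1, -0.4, -1.7]
opening: 0.0125
gripper_force: 89.4
```

```bash
python3 -c "
from h import *
go(.555,.035,.13,90)"
```

```text
yaw now 82.6 turn -1.30 shift [-1.723 -3.331  0.385] tilt [-9.e-04 -5.e-04 -1.e+00] clk 13.80 q6 0.61
```

move_arm([
  [[0,0,0,-0.65],[0,0,0,-0.65],[-0.2,-0.4,0,0],[-0.4,-0.7,0,0],[-0.4,-0.8,0,0],[-0.4,-0.8,0.1,0],[-0.22,-0.43,0.2,0],[-0.1,-0.2,0.3,0],[0,0,0.5,0],[0,0,0.4,0],[0,0,0.3,0],[0,0,0.15,0],[0,0,0.1,0],[0,0,0,0]],
])

```text
clock: 15.55
eef_pos: [0.5553, 0.0353, 0.0305]
eef_rot: [0.0, -3.141, 0.0]
contact_force: [0.1, -0.1, -2.4]
opening: 0.0127
gripper_force: 89.5
```

```bash
python3 -c "
from h import *
go(.555,.035,.0268,90)"
```

```text
yaw now 90.0 turn 0.00 shift [ 0.004 -0.005  0.061] tilt [-4.e-04 -1.e-04 -1.e+00] clk 15.55 q6 0.06
```

move_arm([
  [[0,0,0.03,0],[0,0,0.03,0],[0,0,0.01,0],[0,0,0,0]],
])

```text
clock: 16.05
eef_pos: [0.5554, 0.0353, 0.0266]
eef_rot: [-0.0, 3.141, -0.0]
contact_force: [-1.8, 1.0, -0.1]
opening: 0.0127
gripper_force: 90.0
```

move_arm([
  [[0,0,0,0],[0,0,0,0],[0,0,0,0],[0,0,-0.1,0],[0,0,-0.1,0],[0,0,0,0]],
], hand=0.47)

```text
clock: 16.8
eef_pos: [0.5559, 0.0353, 0.0392]
eef_rot: [-0.0, 3.14, -0.0]
contact_force: [0.2, 0.8, 0.4]
opening: 0.0402
gripper_force: 0.0
```

move_arm([
  [[0,0.08,0,0],[0,0.08,0,0],[0,0.08,0,0],[0,0.08,0,0],[0,0.08,0,0],[0,0.08,0,0],[0,0.08,0,0],[0,0.08,0,0],[0,0,0,0],[0,0,-0.5,0],[0,0,-0.8,0],[0,0,-0.6,0],[0,0,0,0]],
])

```text
clock: 18.42
eef_pos: [0.5571, 0.0738, 0.1553]
eef_rot: [-0.0, 3.136, 0.001]
contact_force: [0.5, -0.7, -0.5]
opening: 0.0399
gripper_force: 0.0
```

```bash
python3 -c "
from h import *
go(.558,-.175,.155,92.6)"
```

```text
yaw now 90.0 turn -0.45 shift [ 1.730e-01 -4.143e+00  3.000e-03] tilt [ 5.2e-03  6.0e-04 -1.0e+00] clk 18.43 q6 0.13
```

move_arm([
  [[0,0,0,-0.45],[0,-0.5,0,0],[0,-0.8,0,0],[0,-0.9,0,0],[0.1,-0.9,0,0],[0.07,-0.7,0,0],[0,-0.34,0,0],[0,0,0,0],[0,0,0,0]],
], hand=0, force=60)

```text
clock: 19.55
eef_pos: [0.5563, -0.1739, 0.152]
eef_rot: [0.072, -3.14, -0.001]
contact_force: [0.2, 0.6, -1.0]
opening: 0.0005
gripper_force: 0.0
```

Run:
```python
from h import *
go(.558,-.175,.085,92.6)
a=read_camera("side")[130:250,270:430];b=read_camera("top")[150:310,310:530]
b=cv2.resize(b,None,fx=2,fy=2,interpolation=cv2.INTER_CUBIC);a=cv2.resize(a,None,fx=2,fy=2,interpolation=cv2.INTER_CUBIC)
c=np.zeros((320,760,3),np.uint8);c[:,:440]=b;c[:240,440:]=a
cv2.imwrite("pics/c6.png",c)
```

```text
yaw now 92.6 turn 0.00 shift [-0.029 -0.02   1.116] tilt [-8.e-04  6.e-04 -1.e+00] clk 19.55 q6 -0.35
```

View pics/c6.png

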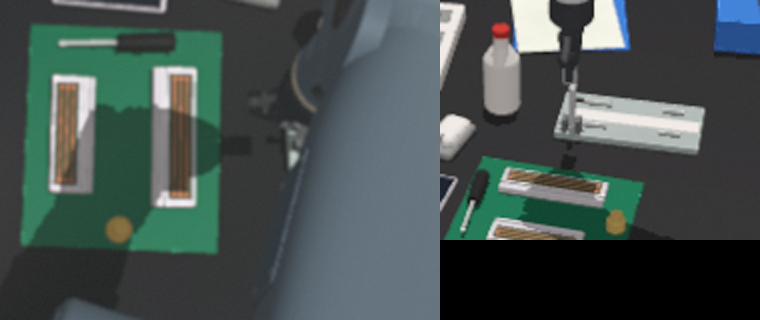

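Both carriers lie flat on the mat: long at top px (397,218), mid at (346,217). The gripper lines up with the upright flag at side px (336,172). Now I'll push the flag.

move_arm([
  [[0,0,0.5,0],[0,0,0.4,0],[0,0,0.22,0],[0,-0.2,0,0],[0,-0.2,0,0],[0,-0.2,0,0],[0,-0.2,0,0],[0,-0.2,0,0],[0,-0.2,0,0],[0,-0.2,0,0],[0,-0.2,0,0],[0,0,0,0]],
])

```text
clock: 21.15
eef_pos: [0.5608, -0.2719, 0.0852]
eef_rot: [-0.069, 3.141, -0.001]
contact_force: [-0.3, 0.5, -0.1]
opening: 0.0001
gripper_force: 0.0
```

Run:
```python
from h import *
o=get_obs()
c,s=np.cos(.0458),np.sin(.0458);d=o["eef_pos"][:2]-[.4735,-.2763]
print("own",d@[c,s],d@[-s,c],o["contact_force"])
l=np.array([(152,67),(195,66),(198,206),(153,207)])/2+[310,150]
w=p2w("top",l,.016);print(w,w.mean(0))
```

```text
own 0.08738488417142402 0.0004121390971685096 [-0.2797336   0.48652111 -0.1233613 ]
[[ 0.64639648 -0.03194149  0.016     ]
 [ 0.64953083 -0.08742264  0.016     ]
 [ 0.46765653 -0.09276485  0.016     ]
 [ 0.4645914  -0.035759    0.016     ]] [ 0.55704381 -0.06197199  0.016     ]
```

move_arm([
  [[0,0,0.1,0],[0,0,0.15,0],[0,0,0.15,0],[0,0,0.15,0],[0,0,0.13,0],[0,0,0.1,0],[0,0,0,0]],
])

```text
clock: 22.02
eef_pos: [0.5604, -0.2706, 0.0378]
eef_rot: [0.071, -3.14, -0.001]
contact_force: [0.4, 0.2, -0.1]
opening: 0.0
gripper_force: 0.0
```

move_arm([
  [[0,0,0.02,0],[0,0,0.02,0],[0,0,0.02,0],[0,0,0,0]],
])

```text
clock: 22.52
eef_pos: [0.561, -0.271, 0.036]
eef_rot: [-0.071, 3.14, -0.001]
contact_force: [-2.2, 0.0, 9.2]
opening: 0.0002
gripper_force: 4.4
```

The flag is down on its stop: 9 N at z = 36 mm. I'll go up and over to the long carrier.

move_arm([
  [[0,0,-0.4,0],[0,0,-0.8,0],[0,0,-0.6,0],[0,0.5,0,0],[0,0.9,0,0],[0,0.9,0,0],[0,0.7,0,0],[0,0.4,0,0.1],[0,0,0,0.1],[0,0,0,0],[0,0,0,0]],
])

```text
clock: 23.9
eef_pos: [0.5516, -0.0679, 0.1428]
eef_rot: [0.038, -3.141, 0.0]
contact_force: [0.8, 0.6, 0.2]
opening: -0.0
gripper_force: 0.0
```

Run:
```python
from h import *
go(.557,-.062,.03,91.5)
a=read_camera("side")[130:270,270:450]
cv2.imwrite("pics/c7.png",cv2.resize(a,None,fx=4,fy=4,interpolation=cv2.INTER_CUBIC))
```

```text
yaw now 91.4 turn -0.02 shift [-0.093  0.097  1.88 ] tilt [-0.e+00 -2.e-04 -1.e+00] clk 23.90 q6 -0.15
```

View pics/c7.png

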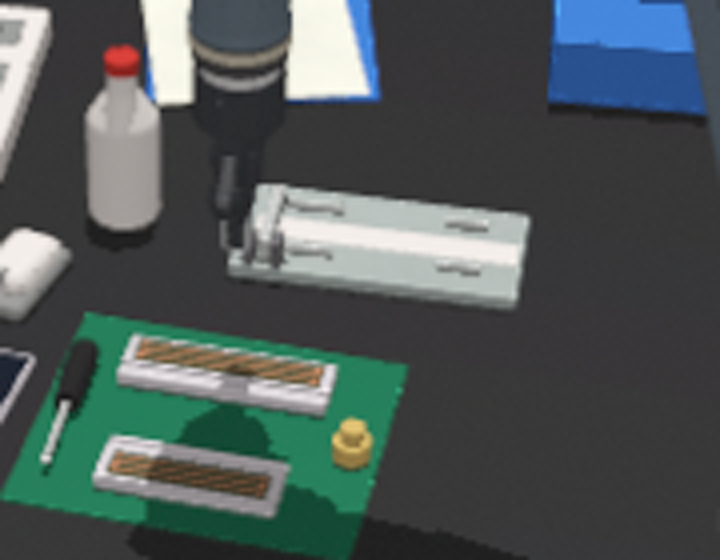

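The flag lies across the lane, with its lane-side edge at about side px (341,180). Both carriers are flat. Now I'll regrip the long one by its edges.

move_arm([
  [[-0.09,0.1,0,0],[0,0,0.3,0],[0,0,0.6,0],[0,0,0.6,0],[0,0,0.38,0],[0,0,0,0],[0,0,0,0]],
], hand=0.87, force=40)

```text
clock: 24.82
eef_pos: [0.5575, -0.061, 0.0308]
eef_rot: [-0.039, 3.14, -0.0]
contact_force: [0.3, -0.0, -0.1]
opening: 0.0743
gripper_force: 0.0
```

```bash
python3 -c "
from h import *
go(.557,-.062,.0015,91.5);print(p2w('side',[(341,178),(341,187)],.036))"
```

```text
yaw now 91.4 turn -0.01 shift [ 0.009 -0.017  0.489] tilt [ 1.e-03 -2.e-04 -1.e+00] clk 24.82 q6 -0.13
[[ 0.5570088  -0.29149158  0.036     ]
 [ 0.54529286 -0.23753576  0.036     ]]
```

move_arm([
  [[0,-0.015,0.2,0],[0,0,0.15,0],[0,0,0.08,0],[0,0,0.03,0],[0,0,0,0]],
])

```text
clock: 25.45
eef_pos: [0.5568, -0.0618, 0.0024]
eef_rot: [0.04, -3.141, 0.0]
contact_force: [-0.9, -0.3, 0.7]
opening: 0.0744
gripper_force: 0.0
```

move_arm([
  [[0,0,0,0],[0,0,0,0],[0,0,0,0],[0,0,0,0]],
], hand=0, force=40)

```text
clock: 25.95
eef_pos: [0.5571, -0.0617, 0.0029]
eef_rot: [-0.04, 3.141, 0.0]
contact_force: [-1.0, 0.9, 5.0]
opening: 0.0528
gripper_force: 42.3
```

Run:
```python
from h import *
g=np.array([(559,366),(666,366),(548,146),(652,146)])/4+[330,195]
w=p2w("top",g,.022);print(w.round(4)); r=(w[0]+w[1])/2;f=(w[2]+w[3])/2;d=f-r
print(r,f,np.degrees(np.arctan2(d[1],d[0])))
# white lane stripe ends
s=np.array([(570,67),(620,67),(641,446),(592,446)])/4+[330,195];v=p2w("top",s,.014)
r=(v[2]+v[3])/2;f=(v[0]+v[1])/2;d=f-r;print(r,f,np.degrees(np.arctan2(d[1],d[0])))
go(.4335,-.2781,.1,92.6)
```

```text
[[ 0.3872 -0.2445  0.022 ]
 [ 0.3893 -0.3115  0.022 ]
 [ 0.5265 -0.2387  0.022 ]
 [ 0.5286 -0.3048  0.022 ]]
[ 0.38826185 -0.27799335  0.022     ] [ 0.52755483 -0.27173908  0.022     ] 2.570859168310891
[ 0.33895397 -0.28211288  0.014     ] [ 0.58022708 -0.27129185  0.014     ] 2.567976326044929
yaw now 91.4 turn -0.20 shift [ 2.22  -3.509 -1.62 ] tilt [ 8.e-04  0.e+00 -1.e+00] clk 25.95 q6 -0.14
```

move_arm([
  [[0,0,-0.2,0],[0,0,-0.5,0],[0,0,-0.6,0],[0,0,-0.5,0],[0,0,0,0]],
])

```text
clock: 26.58
eef_pos: [0.5583, -0.062, 0.113]
eef_rot: [-0.04, 3.137, -0.001]
contact_force: [-0.1, 0.2, -1.6]
opening: 0.0526
gripper_force: 42.7
```

```bash
python3 -c "
from h import *
go(.4335,-.2772,.06,92.6)"
```

```text
yaw now 91.4 turn -0.20 shift [ 2.244 -3.488  0.877] tilt [ 4.5e-03 -7.0e-04 -1.0e+00] clk 26.57 q6 -0.14
```

move_arm([
  [[0,0,0,-0.2],[0.3,-0.4,0,0],[0.5,-0.8,0,0],[0.5,-0.8,0,0],[0.5,-0.8,0,0],[0.34,-0.5,0.1,0],[0.1,-0.19,0.3,0],[0,0,0.3,0],[0,0,0.17,0],[0,0,0,0],[0,0,0,0]],
])

```text
clock: 27.95
eef_pos: [0.4323, -0.2769, 0.0585]
eef_rot: [-0.072, 3.141, -0.0]
contact_force: [-0.1, 0.2, -0.6]
opening: 0.0527
gripper_force: 42.7
```

Run:
```python
from h import *
go(.4335,-.2772,.017,92.6)
a=read_camera("side")[150:230,310:430]; b=read_camera("top")[190:320,430:530]
c=np.zeros((520,800,3),np.uint8);c[:,:400]=cv2.resize(b,(400,520),interpolation=cv2.INTER_CUBIC);c[:267,400:]=cv2.resize(a,(400,267),interpolation=cv2.INTER_CUBIC)
cv2.imwrite("pics/c8.png",c)
```

```text
yaw now 92.6 turn 0.00 shift [-0.02  -0.006  0.691] tilt [ 1.e-04 -2.e-04 -1.e+00] clk 27.95 q6 -0.62
```

View pics/c8.png

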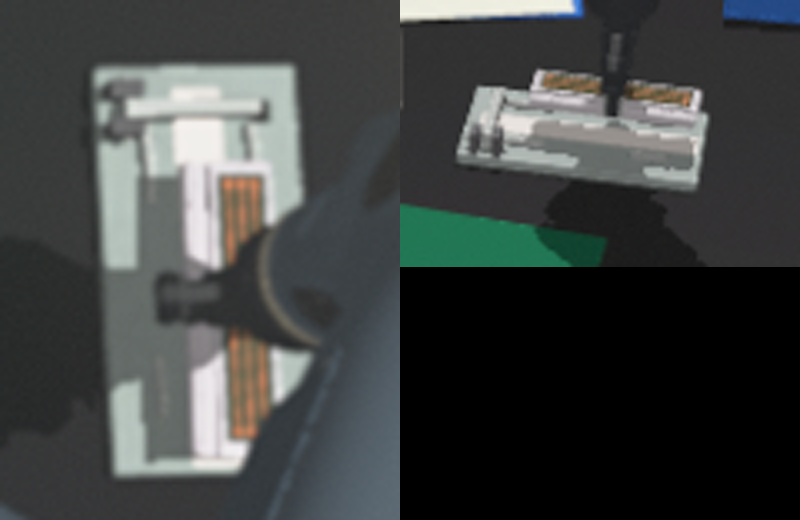

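Run:
```python
from h import *
print(p2w("top",np.array([(181,165),(270,165)])/4+[430,190],.0706))
t=np.radians(2.6);u=np.array([np.cos(t),np.sin(t),0]);v=np.array([-np.sin(t),np.cos(t),0]);C=np.array([.4323,-.2769,.0716])
print((w2p("top",[C+.09*u+.027*v,C+.09*u-.027*v,C-.09*u+.027*v])-[430,190])*4)
# where lane walls at that place
L=np.array([.4735,-.2763,.022]);print((w2p("top",[L+.056*u+.0305*v,L+.056*u-.0305*v])-[430,190])*4)
```

```text
[[ 0.51941195 -0.24657041  0.0706    ]
 [ 0.52114273 -0.30118628  0.0706    ]]
[[180.23061437 162.17178198]
 [268.16415998 160.98185869]
 [196.83107171 457.57410391]]
[[155.1776697  163.81559992]
 [251.11977179 162.51737413]]
```

The carrier edges in the top view (181–270) match the predicted 180–268, so the offset I see is parallax. The carrier is centred over the lane to within about 1 mm, so I'll lower it gently.

move_arm([
  [[-0.02,0,0.2,0],[0,0,0.2,0],[0,0,0.1,0],[0,0,0.06,0],[0,0,0.06,0],[0,0,0.03,0],[0,0,0,0]],
])

```text
clock: 28.92
eef_pos: [0.4332, -0.277, 0.0193]
eef_rot: [-0.071, 3.141, -0.0]
contact_force: [1.0, -0.2, -2.1]
opening: 0.0529
gripper_force: 42.7
```

move_arm([
  [[0,0,0.03,0],[0,0,0.02,0],[0,0,0.015,0],[0,0,0.01,0],[0,0,0,0]],
])

```text
clock: 29.55
eef_pos: [0.4332, -0.277, 0.0149]
eef_rot: [-0.071, 3.141, -0.0]
contact_force: [-1.5, 1.0, 2.1]
opening: 0.0523
gripper_force: 43.1
```

move_arm([
  [[-0.05,0,0,0],[-0.08,0,0,0],[-0.08,0,0,0],[-0.08,0,0,0],[-0.08,0,0,0],[-0.05,0,0,0],[0,0,0,0]],
], force=25, hand=0)

```text
clock: 30.42
eef_pos: [0.458, -0.2759, 0.0149]
eef_rot: [0.071, -3.14, 0.0]
contact_force: [-3.9, 0.6, 5.1]
opening: 0.0529
gripper_force: 43.5
```

move_arm([
  [[-0.03,0,0,0],[-0.03,0,0,0],[-0.03,0,0,0],[0,0,0,0]],
])

```text
clock: 30.92
eef_pos: [0.4631, -0.2756, 0.0149]
eef_rot: [0.071, -3.14, 0.0]
contact_force: [-4.7, -0.4, 6.0]
opening: 0.0527
gripper_force: 43.5
```

move_arm([
  [[-0.02,0,0,0],[-0.02,0,0,0],[0,0,0,0]],
])

```text
clock: 31.3
eef_pos: [0.4654, -0.2755, 0.0149]
eef_rot: [0.071, -3.139, 0.0]
contact_force: [-4.8, -0.4, 6.0]
opening: 0.0526
gripper_force: 43.5
```

move_arm([
  [[-0.02,0,0,0],[-0.02,0,0,0],[0,0,0,0]],
])

```text
clock: 31.68
eef_pos: [0.4678, -0.2754, 0.0149]
eef_rot: [0.071, -3.139, 0.0]
contact_force: [-5.3, 0.1, 6.3]
opening: 0.0528
gripper_force: 43.5
```

move_arm([
  [[-0.02,0,0,0],[-0.01,0,0,0],[0,0,0,0]],
])

```text
clock: 32.05
eef_pos: [0.4681, -0.2754, 0.0149]
eef_rot: [0.07, -3.137, 0.001]
contact_force: [-10.7, -1.1, 10.2]
opening: 0.0528
gripper_force: 44.0
```

The carrier has met the flag at x = 0.468 (expected about 0.4675), where the push rose only from 5 to 11 N. I'll release and retreat.

move_arm([
  [[0,0,0,0],[0,0,0,0],[0,0,0,0],[0,0,0,0],[0,0,-0.3,0],[0,0,-0.6,0],[0,0,-0.8,0],[0,0,-0.8,0],[0,0,0,0]],
], hand=0.82)

```text
clock: 33.17
eef_pos: [0.4723, -0.2764, 0.1685]
eef_rot: [-0.071, 3.135, -0.006]
contact_force: [-0.1, -0.1, -0.2]
opening: 0.0701
gripper_force: 0.0
```

move_arm([
  [[0,0.5,0,0],[0,0.9,0,0],[0,0.9,0,0],[0,0.9,0,0],[0,0.9,0,0],[0,0.9,0,0],[0,0.5,0,0],[0,0,0,0],[0,0,0,0]],
])

```text
clock: 34.3
eef_pos: [0.4552, 0.0541, 0.1642]
eef_rot: [0.072, -3.14, 0.001]
contact_force: [0.4, -0.6, 0.8]
opening: 0.0701
gripper_force: 0.0
```

Run:
```python
from h import *
print(get_obs()["eef_pos"])
a=read_camera("side")[140:260,270:430]; b=read_camera("top")[150:320,430:530]
c=np.zeros((595,800,3),np.uint8);c[:,:350]=cv2.resize(b,(350,595),interpolation=cv2.INTER_CUBIC);c[:338,350:]=cv2.resize(a,(450,338),interpolation=cv2.INTER_CUBIC)
cv2.imwrite("pics/c9.png",c)
```

```text
[0.45515726 0.05407893 0.16415723]
```

I've used all ten views, so I'll check the result numerically with intensity profiles along the lane.

Run:
```python
from h import *
t=np.radians(2.6);u=np.array([np.cos(t),np.sin(t),0]);v=np.array([-np.sin(t),np.cos(t),0]);L=np.array([.4735,-.2763,.028])
im=read_camera("top").astype(np.float32)
xs=np.arange(-.115,.106,.0025)
def prof(off):
    p=w2p("top",[L+x*u+off*v for x in xs]).astype(np.float32)
    return cv2.remap(im,p[:,0].reshape(1,-1),p[:,1].reshape(1,-1),cv2.INTER_LINEAR)[0]
A,B,C=prof(0),prof(.02),prof(-.02)
for i,x in enumerate(xs):
    if x<-.085 or x>.065: print("%.4f"%x,A[i].astype(int),B[i].astype(int),C[i].astype(int))
```

```text
-0.1150 [236 239 242] [219 223 223] [187 193 180]
-0.1125 [236 239 242] [218 223 222] [187 194 181]
-0.1100 [236 239 242] [218 222 222] [188 194 181]
-0.1075 [236 239 242] [218 223 223] [188 194 181]
-0.1050 [236 239 242] [219 223 224] [186 192 180]
-0.1025 [236 239 242] [220 224 225] [186 192 180]
-0.1000 [236 240 242] [220 224 224] [186 193 179]
-0.0975 [231 234 238] [211 217 217] [181 188 176]
-0.0950 [220 222 227] [200 203 205] [189 191 186]
-0.0925 [226 224 229] [212 210 214] [220 217 220]
-0.0900 [235 232 236] [228 225 229] [232 228 233]
-0.0875 [230 227 230] [232 229 233] [228 225 229]
0.0650 [ 86 113 149] [232 229 233] [130 137 138]
0.0675 [ 89 118 162] [232 229 233] [125 134 137]
0.0700 [ 92 125 183] [232 229 233] [124 135 143]
0.0725 [ 92 125 184] [232 229 233] [126 137 146]
0.0750 [110 129 161] [232 230 233] [146 152 157]
0.0775 [169 172 179] [232 229 233] [186 187 190]
0.0800 [220 217 221] [232 229 233] [224 222 225]
0.0825 [224 221 225] [224 221 226] [224 221 226]
0.0850 [196 193 198] [189 187 191] [188 186 191]
0.0875 [181 182 182] [176 178 176] [168 170 170]
0.0900 [196 200 197] [193 198 193] [192 197 193]
0.0925 [208 213 210] [208 214 210] [209 214 210]
0.0950 [212 217 215] [214 219 216] [204 210 205]
0.0975 [214 218 220] [216 221 220] [189 194 187]
0.1000 [221 225 228] [216 221 220] [184 190 178]
0.1025 [221 225 228] [210 215 212] [187 192 180]
0.1050 [208 214 210] [198 204 197] [188 194 182]
```

```bash
python3 -c "
from rig import *
print(close_job())"
```

```text
the job is handed in; nothing more can be done
None
```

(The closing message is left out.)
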